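# Open and hold the drying-box flap for mould inspection

## Task

Unlock the mould drying box by pushing its bolt along by the knob until it clicks into its open detent, then lift the inspection flap by its handle until it lies at the same angle as the setting arm at the side of the box. The flap has no stay and falls if let go: finish while the gripper still holds it there, steady, and leave the setting arm and the other things on the bench as they are.

Things in the scene. Friction and masses are not known exactly. Their poses are not given: they have to be found in the camera images.
- drying_box: grey sheet-metal drying box fixed to the bench, 240 (x) by 320 (y) by 120 mm tall; origin at the centre of its underside. x points from its near side, where the flap is hinged, to its far side, y to its left, z up. The far 40 mm of its top is a fixed deck, 118 mm high, that carries the bolt. Its place and yaw (up to 0.3 rad) vary.
- flap (a joint): angle of the flap in rad: 0 lying closed, growing as its far edge rises (it swings up and back towards the robot), up to 1.7. The flap weighs about 0.4 to 0.8 kg, its hinge is free, and it falls shut when let go.
- flap_hinge (a point): hinge line, mid-width: in the box frame x -100, y 0, z 120 mm. Axes turn with the flap: x along it away from the hinge, y the box's y, z out of its upper face. The flap is an aluminium plate 168 by 300 by 8 mm, underside at z = 0 here. A latch tab 20 mm wide, centred at y -25, sticks out 32 mm from the far edge, under the bolt until that is open.
- flap_handle (a point): centre of the handle: a round steel bar 12 mm thick, 100 mm long along y, on two posts at its ends, with 29 mm free between bar and plate. In the flap_hinge frame at x 145, y 0, z 43 mm (35 mm above the plate's upper face). Axes as flap_hinge.
- bolt (a joint): travel of the bolt in m along the box's +y: 0 fully locked, 0.045 fully open at its stop. It starts between 0 and 0.012. Between 0.027 and 0.041 it rides over a spring ball (about 6 N to push at most); past 0.041 the detent has clicked in and keeps it open.
- bolt_knob (a point): centre of the top of the bolt's knob, an upright steel pin 14 mm across and 43 mm tall on the flat bolt bar. It moves with the bolt: in the box frame x 98, y 12 + travel, z 180 mm. A strap over the bar, its top 142 mm above the bench, lies just to the -y side of the knob: keep fingertips above it.
- setting_arm (a joint): angle of the setting arm in rad, on the scale of flap (equal values: parallel). Between 0.5 and 0.85. A thin steel arm that pivots stiffly on the flap's hinge line outside the box's left (+y) side; it only shows the angle, it does not touch or carry the flap.
- setting_ball (a point): centre of the 18 mm ball at the end of the setting arm, 170 mm from the hinge line, in the box frame at y 173 mm. Its x axis points along the arm away from the hinge. With the flap at the marked angle the ball is level with the flap's far left corner.
- flap_corner (a point): far left corner of the flap plate, mid-thickness, 170 mm from the hinge line, at y 150 mm of the box frame.
- mould_left: bystander: the octagonal plaster mould with a neck, 104 mm across, 125 mm tall, standing on the bench to the box's left (its +y side, beyond the setting arm). Origin at the centre of its underside.
- mould_right: bystander: a smaller neckless octagonal plaster mould, 100 mm across, 105 mm tall, standing to the box's right. Origin at the centre of its underside.
- teapot: bystander: a white teapot, 115 mm tall, on the bench. Origin at the centre of its underside.
- cup: bystander: a white cup, 76 mm across, 70 mm tall, on the bench. Origin at the centre of its underside.
- bung: bystander: a plaster bung, a small cylinder 30 mm across and 22 mm tall, standing on the right part of the box's far deck. Origin at the centre of its underside.
- brush: bystander: a brush lying on the bench beyond the box. Origin at the centre of its underside as it lies.
- scraper: bystander: a flat scraper lying on the bench to the right. Origin at the centre of its underside as it lies.

How it is judged:
On the way, in this order (a step that is already met when the one before it is completed fails the run):
1. the bolt has been pushed home into its open detent (value of joint bolt above 0.04 m), for 0.2 s.
2. the flap is held by the gripper at the setting arm's angle (angle between the x axis of flap_handle and the x axis of setting_ball, either way round below 0.07 rad and contact force between the fingers and flap above 1 N and velocity of joint flap between -0.15 and 0.15 rad/s and value of joint bolt above 0.04 m), for 0.3 s.
At the end, for the whole second after the job is handed in: The bolt is in its open detent (travel over 40 mm); the flap is parallel to the setting arm within 0.07 rad (4 degrees), still (under 0.15 rad/s), and carried by the gripper's fingers (more than 1 N of contact) (all of step 2); the arm keeps its last pose, push and grip.
It fails at once if the setting arm is knocked out of place (its ball moved more than 8 mm) (distance of setting_ball from where it was at the start of the episode above 0.008 m).
It fails at once if a bystander is disturbed (moved more than 30 mm) (distance of any of mould_left, mould_right, teapot, cup, bung, brush, scraper from where it was at the start of the episode above 0.03 m).
It also fails if it takes over 48 s, if anything falls off the work surface, if the arm or the gripper's body presses on something with over 40 N, if the wrist force passes 120 N, or if a joint passes its speed limit or range.

## Robot

A 6-joint arm with a two-finger parallel gripper is mounted at the origin on the work surface. World frame = base frame: x ahead of the robot, y to its left, z up, the work surface at z = 0. Lengths are in m, angles in rad, forces in N, time in s.
With the tool pointing down it reaches from about 0.3 to 0.85 m from the base axis. Payload 4.2 kg.
Tool frame: the origin (TCP) lies midway between the tips of the shut fingers; the grasp point (between the pads) lies ctrl.pinch_z behind it (ctrl.pinch_z is the distance from the TCP to the grasp point, in m); z points along the fingers, y is the line along which they close (so a half turn about z gives the same grasp; the last joint's range is limited). The gripper opens to 91 mm and grips with 3 to 60 N. Pads are 32 mm wide; open, the fingers measure 118 mm over their backs; the gripper's body (76 mm by 178 mm) begins 60 mm behind the grasp point.
Start: joints at [1.159, 0.32, 1.565, -0, 1.257, -0.02], TCP at [0.22, 0.531, 0.214] pointing down, gripper open.
Joint ranges: [-3.11, 3.11], [-0.84, 2.01], [0.21, 2.61], [-1.34, 4.49], [0.05, 2.63], [-2.56, 2.56]. Speed limits (rad/s): [2.57, 2.57, 3.14, 3.14, 3.14, 3.14].

## Interface

Orientations are given as a unit quaternion [x, y, z, w].
In Python, from workcell import ctrl gives the robot as it stands.
- The arm moves only by the tool play_rows, never from a script. Its argument "targets" is a list of rows, each a list of 5 numbers: the shift along the tool's x, y, z in m, then the turn about the tool's z in rad, then the opening, from 0 (shut) to 1 (fully open). In form: [[x, y, z, twist, fingers], ...]. A call has 1 to 5 rows; each row shifts and turns the commanded pose from where the row before left it, along the tool's axes as they then stand; what a row does not reach is not made up. A row lasts 1/8 s, in which the tool goes at most 62.5 mm and 10.7 degrees, less where a joint would pass 70% of its speed; a pose out of reach is approached as far as the arm can. A call with a gripper value outside its range is refused whole. The fingers move at their own pace and stop on an object; "force" is the grip in N (left out, the last holds). Time passes only in rows, so rows that do not move let the fingers close. It gives the time, the measured TCP pose, the force, the opening and the grip force at its end, in the units of the state.
- ctrl.observe(): the state, without advancing time (a new reading comes with each control period).
- ctrl.capture(name): name is "scene" or "top" or "wrist"; returns a dict with "pixels" (480x640x3 uint8, red, green, blue), "fx", "fy", "cx", "cy" (pixels), "R" (3x3) and "t" (3): a world point X has camera coordinates R X + t; the wrist camera has in their place "mount" (4x4, takes a point from camera to tool coordinates, whose origin is the TCP and whose axes are the flange's). Camera axes: x right, y down, z forward; pixel columns grow to the right and rows downward; lengths in m; the calibration is good to about 2 mm. A picture is of the moment at which its call begins: read the wrist's pose just before it. There is no depth.
- ctrl.close_job(): hands the job in; it is judged then, once.
The state is a dict: "time": time; "joint_positions": joint angles; "joint_vel": joint speeds; "joint_efforts": joint torques, N m; "ee_pos": TCP position; "tcp_rot": TCP orientation; "contact_force": force on the tool from outside, world axes, zero at the start; "ft_torque": the same for the moment, N m; "width": finger opening in m; "grip_force": force on a finger pad.
Only numpy, scipy, OpenCV 4.12 (cv2) and the standard library are available. Lean on these libraries where they do the work, as an engineer would, in place of code of your own. Each camera call takes 0.05 s, during which the arm holds its last target. There are 200 camera calls.

## Working session

There is one attempt and no reset: what is moved stays moved. The work goes in short steps, Python scripts to look and compute and a tool call to move; the robot and the scene stay as the last step left them, time stands still between calls to the robot, and variables do not carry over. Pictures are saved under pics/ and viewed, at most 10 in all, crops included, and the job is handed in when it is done.

Besides the shell and the picture viewer there is one more tool, called after "Request:" as name(argument=value, ...), one argument or row to a line, values as JSON. play_rows: Moves the arm, as the interface text tells. Its arguments: {"type":"object","properties":{"targets":{"type":"array","items":{"type":"array","items":{"type":"number"}}},"force":{"type":"number"}},"required":["targets"]}

```bash
mkdir -p pics; ls; python3 - <<'E'
from workcell import ctrl
import cv2,json,numpy as np
s=ctrl.observe();print(s, ctrl.pinch_z)
for n in("scene","top"):
    c=ctrl.capture(n);cv2.imwrite(f"pics/{n}0.png",c["pixels"][:,:,::-1])
    print(n,c["fx"],c["fy"],c["cx"],c["cy"],np.round(c["R"],4).tolist(),np.round(c["t"],4).tolist())
    np.savez(f"{n}.npz",**c)
E
```

```text
pics
{'time': 0.0, 'joint_positions': array([ 1.15899935e+00,  3.20300825e-01,  1.56565807e+00,  1.79523285e-05,
        1.25741620e+00, -2.00152778e-02]), 'joint_vel': array([-9.48537439e-04, -1.15669886e-03,  5.91065654e-04,  1.11310019e-03,
        1.65204931e-03,  2.67182361e-06]), 'joint_efforts': array([ 1.28860782e-03, -4.12467957e+01, -2.31975907e+01,  7.28410366e-02,
        4.57957084e-02, -1.47768669e-04]), 'ee_pos': array([0.21935597, 0.53096973, 0.2131233 ]), 'tcp_rot': array([ 1.94643069e-01,  9.80873734e-01, -8.68701969e-04, -1.99267269e-04]), 'contact_force': array([ 0.05580304, -0.47268767, -0.17875288]), 'ft_torque': array([-0.00055102, -0.06638702,  0.0019435 ]), 'grip_force': 0.0, 'width': 0.09142329965702227} 0.0188
scene 524.2932116291039 524.2932116291039 327.42887015842064 241.42014392041563 [[-0.827, 0.5621, 0.0123], [0.4062, 0.6124, -0.6782], [-0.3887, -0.5558, -0.7348]] [0.4709, -0.113, 1.5128]
top 535.8657349010767 535.8657349010767 320.1546871351598 236.86329243231066 [[0.025, -0.9994, 0.0257], [-0.9842, -0.0291, -0.1747], [0.1754, -0.0209, -0.9843]] [-0.0713, 0.5352, 1.5356]
```

View pics/scene0.png

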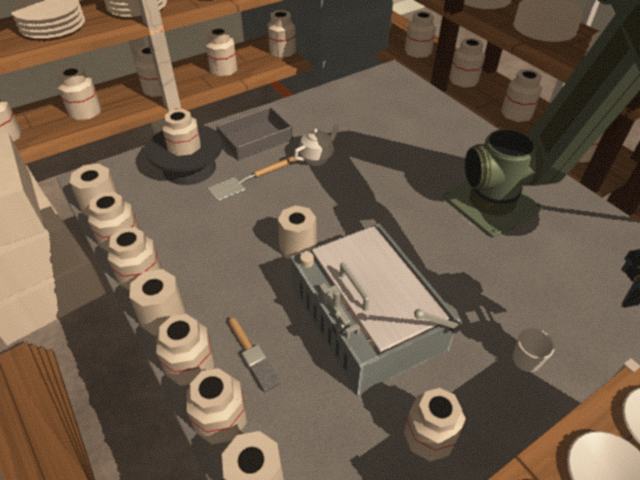

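View pics/top0.png

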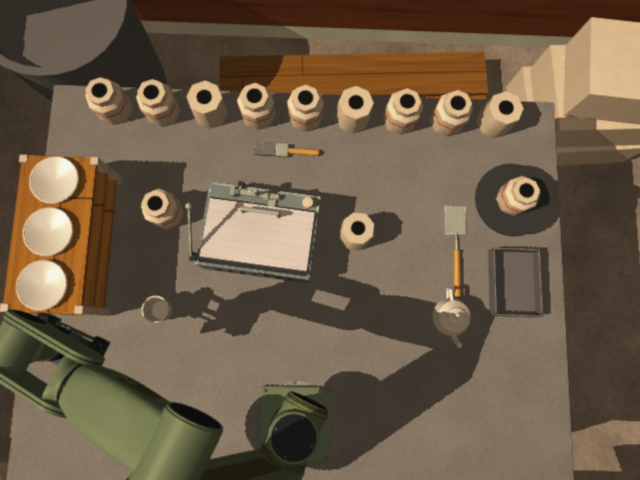

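The scene view shows the box around (370,300), with the knob near (330,295), the handle near (352,285) and the setting ball near (420,314). In the top view the box spans (195-320, 184-279), with the ball at about (188,206). I'll enlarge both.

```bash
python3 - <<'E'
import cv2,numpy as np
a=cv2.imread("pics/top0.png")[170:290,175:335];cv2.imwrite("pics/tc.png",cv2.resize(a,None,fx=5,fy=5,interpolation=cv2.INTER_CUBIC))
a=cv2.imread("pics/scene0.png")[220:390,285:475];cv2.imwrite("pics/sc.png",cv2.resize(a,None,fx=3.5,fy=3.5,interpolation=cv2.INTER_CUBIC))
E
```

```text
(no output)
```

View pics/tc.png

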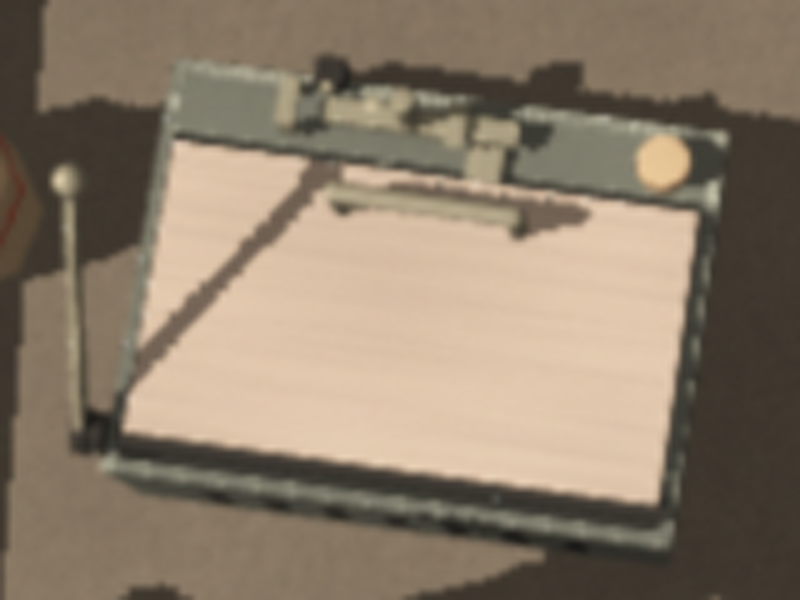

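View pics/sc.png

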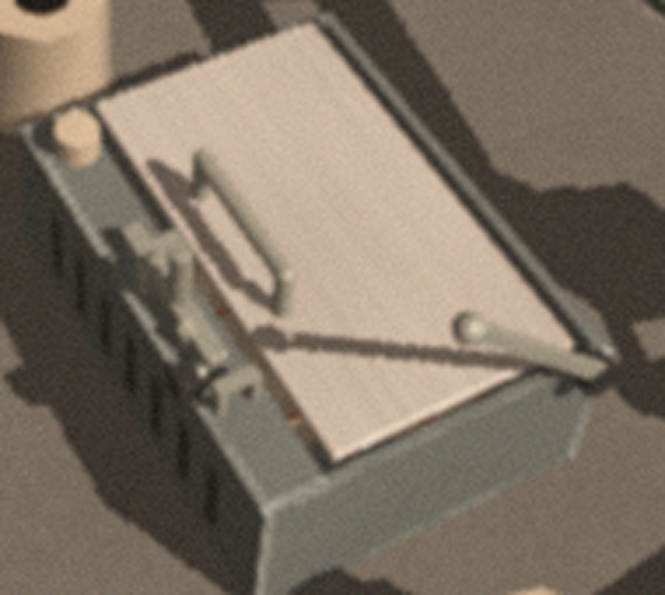

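The crops give the flap corners, with the ball at top crop (66,180) and scene crop (467,326). Next I fit the box from the corners, triangulate the ball and predict the knob.

```bash
cat >h.py <<'E'
import numpy as np
from scipy.spatial.transform import Rotation as Ro
def load(n): return np.load(f"{n}.npz")
def ray(c,p):
    d=np.array([(p[0]-c["cx"])/c["fx"],(p[1]-c["cy"])/c["fy"],1.]);return -c["R"].T@c["t"],c["R"].T@d
def onz(c,p,z): o,d=ray(c,p);return o+d*(z-o[2])/d[2]
def tri(c1,p1,c2,p2):
    o1,d1=ray(c1,p1);o2,d2=ray(c2,p2)
    s=np.linalg.lstsq(np.c_[d1,-d2],o2-o1,rcond=None)[0];a=o1+s[0]*d1;b=o2+s[1]*d2
    return (a+b)/2,np.linalg.norm(a-b)
def proj(c,X): q=c["R"]@X+c["t"];return np.array([c["fx"]*q[0]/q[2]+c["cx"],c["fy"]*q[1]/q[2]+c["cy"]])
def fit(B,W): # 2D rigid box->world
    b=B-B.mean(0);w=W-W.mean(0)
    a=np.arctan2((b[:,0]*w[:,1]-b[:,1]*w[:,0]).sum(),(b*w).sum());R=np.array([[np.cos(a),-np.sin(a)],[np.sin(a),np.cos(a)]])
    t=W.mean(0)-R@B.mean(0);return a,R,t,np.linalg.norm(B@R.T+t-W,axis=1)
E
cat >m.py <<'E'
from h import *
T,S=load("top"),load("scene")
tp=lambda p:np.array(p)/5+[174.6,169.6]
sp=lambda p:np.array(p)/3.5+[284.64,219.64]
B=np.array([[68,150],[68,-150],[-100,150],[-100,-150]])/1e3
Wt=np.array([onz(T,tp(p),.128)[:2] for p in [(175,138),(698,208),(122,437),(660,503)]])
Ws=np.array([onz(S,sp(p),.128)[:2] for p in [(332,460),(100,103),(575,347),(322,20)]])
for W in(Wt,Ws,(Wt+Ws)/2):
    a,R,t,e=fit(B,W);print("yaw",a.round(4),"t",t.round(4),"err mm",(e*1e3).round(1))
ball,g=tri(T,tp((66,180)),S,sp((467,326)))
bb=R.T@(ball[:2]-t);print("ball",ball,"gap",g,"box",bb,"ang",np.arctan2(ball[2]-.12,bb[0]+.1),"r",np.hypot(ball[2]-.12,bb[0]+.1))
w=lambda x,y,z:np.r_[R@[x,y]+t,z]
for tr in(0,.012,.045):
    print(tr,w(.098,.012+tr,.18).round(4),"top",(proj(T,w(.098,.012+tr,.18))-174.6*np.array([1,0])-[0,169.6])*5,"sc",(proj(S,w(.098,.012+tr,.18))-[284.64,219.64])*3.5)
h=w(.045,0,.163);print("handle",h,(proj(T,h)-[174.6,169.6])*5,(proj(S,h)-[284.64,219.64])*3.5)
E
python3 m.py
```

```text
yaw -0.101 t [0.5427 0.1191] err mm [2.2 0.9 2.2 0.4]
yaw -0.1306 t [0.5387 0.1219] err mm [0.9 1.4 1.4 2. ]
yaw -0.1158 t [0.5407 0.1205] err mm [1.2 1.1 0.9 1.1]
ball [0.57312701 0.29111499 0.24985813] gap 0.0007212408051155387 box [0.01246881 0.17322296] ang 0.857035114092177 r 0.17179163557912872
0 [0.6395 0.1211 0.18  ] top [414.24698748 100.69256095] sc [171.11549923 246.58793762]
0.012 [0.6408 0.133  0.18  ] top [392.56780507  97.56872622] sc [180.89612724 261.38619206]
0.045 [0.6447 0.1658 0.18  ] top [332.94912786  88.97804733] sc [208.48913189 303.13487149]
handle [0.58542528 0.11529342 0.163     ] [423.09246072 204.14101854] [239.07298338 217.63572524]
```

The box fit agrees to about 2 mm, and the ball checks out at y = 173 mm and r = 172 mm, giving an angle of about 0.85. The knob matches a travel of about 4 mm. Now I lift, turn until the tool's y lies along the box's x, and shut the fingers.

Request:
play_rows(
  targets=[
    [0,0,-0.025,0.18,0],
    [0,0,-0.025,0.18,0],
    [0,0,-0.025,0.18,0],
    [0,0,-0.025,0.18,0],
    [0,0,-0.02,0.18,0],
  ],
  force=20,
)

```text
time: 0.72
ee_pos: [0.2195, 0.5314, 0.3346]
tcp_rot: [0.604, 0.797, -0.0, 0.0]
contact_force: [-0.0, 0.1, -0.2]
width: 0.0443
grip_force: 0.0
```

Request:
play_rows(
  targets=[
    [0,0,0,0.18,0],
    [0,0,0,0.18,0],
    [0,0,0,0.036,0],
    [-0.04,0.046,0,0,0],
    [-0.04,0.046,0,0,0],
  ],
)

```text
time: 1.35
ee_pos: [0.3021, 0.4404, 0.3334]
tcp_rot: [0.746, 0.666, -0.0, 0.0]
contact_force: [0.4, 0.6, -0.2]
width: 0.0003
grip_force: 0.0
```

Request:
play_rows(
  targets=[
    [-0.04,0.046,0,0,0],
    [-0.04,0.046,0,0,0],
    [-0.04,0.046,0,0,0],
    [-0.04,0.046,0,0,0],
    [-0.04,0.046,0,0,0],
  ],
)

```text
time: 1.98
ee_pos: [0.5077, 0.2141, 0.3338]
tcp_rot: [0.746, 0.665, 0.0, -0.0]
contact_force: [-0.3, 1.0, 0.3]
width: 0.0003
grip_force: 0.0
```

Request:
play_rows(
  targets=[
    [-0.04,0.046,0,0,0],
    [-0.04,0.046,0,0,0],
    [-0.048,0.05,0,0,0],
    [0,0,0,0,0],
  ],
)

```text
time: 2.48
ee_pos: [0.6304, 0.0736, 0.332]
tcp_rot: [0.748, 0.663, -0.001, -0.0]
contact_force: [-0.2, 0.1, 0.3]
width: 0.0002
grip_force: 0.0
```

```bash
cat >b.py <<'E'
from h import *
from workcell import ctrl
A=-.116;t=np.array([.5407,.1205]);R=np.array([[np.cos(A),-np.sin(A)],[np.sin(A),np.cos(A)]])
def st():
    s=ctrl.observe();M=Ro.from_quat(s["tcp_rot"]).as_matrix();b=R.T@(s["ee_pos"][:2]-t)
    print("t",s["time"],"box",b.round(4),"z",s["ee_pos"][2].round(4),"y_tool yaw",np.arctan2(M[1,1],M[0,1]).round(4),"zt",M[:,2].round(3),"F",s["contact_force"].round(1),"w",s["width"].round(4),s["grip_force"],"q",s["joint_positions"].round(2))
    return s,M,b
E
python3 - <<'E'
from b import *
import cv2
s,M,b=st()
c=ctrl.capture("wrist");cv2.imwrite("pics/w1.png",c["pixels"][:,:,::-1]);np.savez("wrist1.npz",M=M,p=s["ee_pos"],**c)
E
```

```text
Traceback (most recent call last):
  File "b.py", line 6, in st
    print("t",s["time"],"box",b.round(4),"z",s["ee_pos"][2].round(4),"y_tool yaw",np.arctan2(M[1,1],M[0,1]).round(4),"zt",M[:,2].round(3),"F",s["contact_force"].round(1),"w",s["width"].round(4),s["grip_force"],"q",s["joint_positions"].round(2))
                                                                                                                                                                              ^^^^^^^^^^^^^^^^
AttributeError: 'float' object has no attribute 'round'
```

```bash
sed -i 's/s\["width"\].round(4)/round(s["width"],4)/' b.py
python3 - <<'E'
from b import *
import cv2
s,M,b=st()
c=ctrl.capture("wrist");cv2.imwrite("pics/w1.png",c["pixels"][:,:,::-1]);np.savez("wrist1.npz",M=M,p=s["ee_pos"],**c)
c=dict(c);m=c["mount"];Rc=M@m[:3,:3];tc=M@m[:3,3]+s["ee_pos"];c["R"]=Rc.T;c["t"]=-Rc.T@tc
for n,X in(("knob4",(.098,.016,.18)),("handle",(.045,0,.169)),("flapFR",(.068,-.15,.128)),("flapFL",(.068,.15,.128)),("deckFL",(.12,.16,.118))):
    print(n,proj(c,np.r_[R@X[:2]+t,X[2]]).round(0))
E
```

```text
t 2.475 box [ 0.0945 -0.0362] z 0.332 y_tool yaw -0.1204 zt [-0.002 -0.001 -1.   ] F [-0.2  0.1  0.3] w 0.0002 0.0 q [ 0.1   0.38  1.19 -0.    1.58  0.22]
knob4 [329. 149.]
handle [261. 169.]
flapFR [297. 320.]
flapFL [290. -32.]
deckFL [356. -42.]
```

View pics/w1.png

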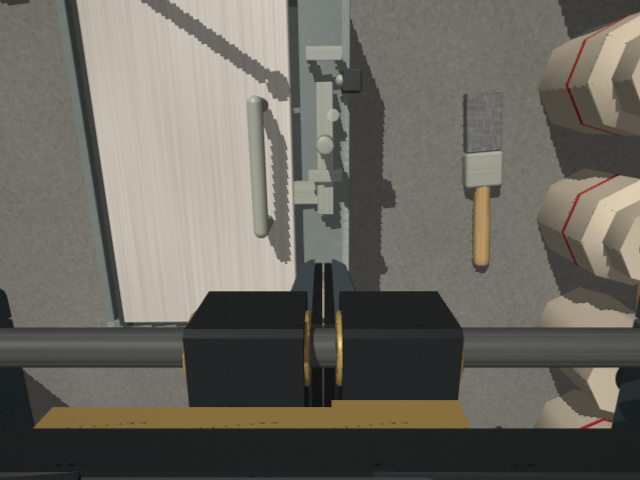

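The wrist view shows the knob top at (325,144) and the handle bar running from (254,100) to (262,233), both within 3 mm of my prediction. I descend behind the knob on its -y side and push.

Request:
play_rows(
  targets=[
    [0,0.002,-0.0,0,0],
    [0,0,0.06,0,0],
    [0,0,0.06,0,0],
    [0,0,0.045,0,0],
    [0,0,0.007,0,0],
  ],
)

```text
time: 3.15
ee_pos: [0.6277, 0.0783, 0.1592]
tcp_rot: [0.746, 0.666, -0.003, -0.002]
contact_force: [-0.6, -0.0, 0.7]
width: 0.0009
grip_force: 0.0
```

Request:
play_rows(
  targets=[
    [0.01,0,0,0,0],
    [0.01,0,0,0,0],
    [0.01,0,0,0,0],
    [0.01,0,0,0,0],
    [0,0,0,0,0],
  ],
)

```text
time: 3.78
ee_pos: [0.6353, 0.1178, 0.1623]
tcp_rot: [0.747, 0.665, 0.0, -0.0]
contact_force: [0.4, 0.1, 0.8]
width: 0.0003
grip_force: 0.0
```

```bash
python3 -c "
from b import *
st()"
```

```text
t 3.775 box [0.0943 0.0083] z 0.1623 y_tool yaw -0.116 zt [ 0.001  0.001 -1.   ] F [0.4 0.1 0.8] w 0.0003 0.0 q [0.17 0.46 1.47 0.   1.21 0.28]
```

Request:
play_rows(
  targets=[
    [0.008,0,0,0,0],
    [0.008,0,0,0,0],
    [0.005,0,0,0,0],
    [0.003,0,0,0,0],
    [0,0,0,0,0],
  ],
)

```text
time: 4.4
ee_pos: [0.6379, 0.1413, 0.1618]
tcp_rot: [0.747, 0.665, 0.0, -0.0]
contact_force: [0.2, -0.9, -0.3]
width: 0.0004
grip_force: 0.0
```

Request:
play_rows(
  targets=[
    [0.003,0,0,0,0],
    [0,0,0,0,0],
  ],
)

```text
time: 4.65
ee_pos: [0.638, 0.1423, 0.1618]
tcp_rot: [0.747, 0.665, -0.001, 0.001]
contact_force: [-0.0, -5.1, -0.1]
width: 0.0005
grip_force: 2.3
```

```bash
python3 - <<'E'
from b import *
import cv2
s,M,b=st()
c=ctrl.capture("wrist");cv2.imwrite("pics/w2.png",c["pixels"][:,:,::-1])
E
```

```text
t 4.65 box [0.0941 0.033 ] z 0.1618 y_tool yaw -0.1168 zt [-0.001 -0.003 -1.   ] F [-0.  -5.1 -0.1] w 0.0005 2.2639641165733337 q [ 0.2   0.48  1.45 -0.    1.22  0.32]
```

View pics/w2.png

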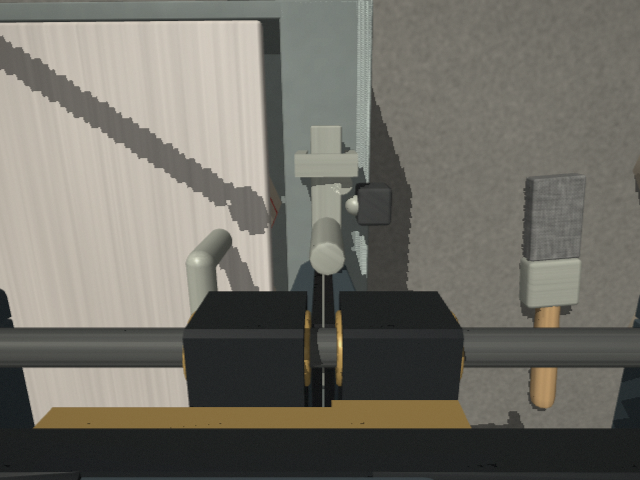

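The knob, at (327,258), touches the fingers with 5 N on it. That could be the ball or the stop, so I push on a little.

Request:
play_rows(
  targets=[
    [0.003,0,0,0,0],
    [0,0,0,0,0],
  ],
)

```text
time: 4.95
ee_pos: [0.638, 0.1428, 0.1618]
tcp_rot: [0.747, 0.665, -0.003, 0.002]
contact_force: [-1.8, -11.2, 1.9]
width: 0.0003
grip_force: 5.4
```

Request:
play_rows(
  targets=[
    [0.003,0,0,0,0],
    [0,0,0,0,0],
  ],
)

```text
time: 5.2
ee_pos: [0.6381, 0.1432, 0.1619]
tcp_rot: [0.747, 0.665, -0.005, 0.004]
contact_force: [-2.3, -17.1, 3.9]
width: 0.0001
grip_force: 8.3
```

Request:
play_rows(
  targets=[
    [0.003,0,0,0,0],
    [0,0,0,0,0],
  ],
)

```text
time: 5.45
ee_pos: [0.6381, 0.1435, 0.1619]
tcp_rot: [0.747, 0.665, -0.007, 0.005]
contact_force: [-2.8, -24.0, 4.0]
width: 0.0005
grip_force: 11.2
```

The push reached 24 N with no further motion, well over the ball's 6 N, so the bolt is against its open stop. I back off, rise, open half way and centre over the handle.

Request:
play_rows(
  targets=[
    [-0.02,0,0,0,0],
    [0,0,-0.05,0,0.3],
    [0,0,-0.05,0,0.5],
    [-0.02,-0.051,0,0,0.5],
    [0,0,0,0,0.5],
  ],
)

```text
time: 6.08
ee_pos: [0.5803, 0.1188, 0.2622]
tcp_rot: [0.747, 0.665, -0.0, -0.001]
contact_force: [1.0, 0.4, -1.2]
width: 0.0377
grip_force: 0.0
```

```bash
python3 - <<'E'
from b import *
import cv2
s,M,b=st()
c=dict(ctrl.capture("wrist"));cv2.imwrite("pics/w3.png",c["pixels"][:,:,::-1])
m=c["mount"];Rc=M@m[:3,:3];tc=M@m[:3,3]+s["ee_pos"];c["R"]=Rc.T;c["t"]=-Rc.T@tc
np.savez("wrist3.npz",**c)
for n,X in(("knob45",(.098,.057,.18)),("bar+50",(.045,.05,.163)),("bar0",(.045,0,.163)),("bar-50",(.045,-.05,.163))):
    print(n,proj(c,np.r_[R@X[:2]+t,X[2]]).round(0))
E
```

```text
t 6.075 box [0.0396 0.0029] z 0.2622 y_tool yaw -0.117 zt [-0.002  0.002 -1.   ] F [ 1.   0.4 -1.2] w 0.0377 0.0 q [0.18 0.32 1.44 0.   1.38 0.3 ]
knob45 [425. 154.]
bar+50 [333. 163.]
bar0 [333. 240.]
bar-50 [332. 310.]
```

View pics/w3.png

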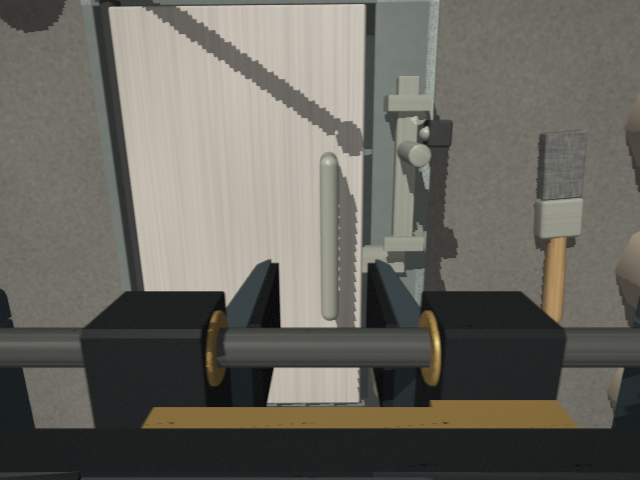

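The knob top at (420,153) matches 45 mm of travel, so the bolt is open. The bar lies at (329, 155-318), about 3 mm from the tool's centre line. I descend and grip.

Request:
play_rows(
  targets=[
    [0,0.003,0.05,0,0.5],
    [0,0,0.05,0,0.5],
    [0,0,0.015,0,0.5],
    [0,0,0,0,0.5],
  ],
  force=20,
)

```text
time: 6.62
ee_pos: [0.5876, 0.1188, 0.1466]
tcp_rot: [0.747, 0.665, -0.0, -0.0]
contact_force: [-0.3, -0.6, -0.0]
width: 0.046
grip_force: 0.0
```

Request:
play_rows(
  targets=[
    [0,0,0,0,0],
    [0,0,0,0,0],
    [0,0,0,0,0],
    [0,0,0,0,0],
  ],
)

```text
time: 7.12
ee_pos: [0.5839, 0.1189, 0.1477]
tcp_rot: [0.747, 0.665, -0.002, -0.002]
contact_force: [-8.5, 1.3, 6.3]
width: 0.0113
grip_force: 20.0
```

```bash
python3 - <<'E'
from b import *
st()
r=np.hypot(.145,.043);p0=np.arctan2(.043,.145)
for th in (0.1,.2,.3,.4,.5,.6,.7,.8,.845):
    print(th,"dx",round(r*np.cos(th+p0)-.145,4),"dz",round(r*np.sin(th+p0)-.043,4))
E
```

```text
t 7.125 box [0.0431 0.0034] z 0.1477 y_tool yaw -0.1171 zt [-0.006  0.001 -1.   ] F [-8.5  1.3  6.3] w 0.0113 19.9968284368515 q [0.18 0.4  1.61 0.   1.13 0.3 ]
0.1 dx -0.005 dz 0.0143
0.2 dx -0.0114 dz 0.0279
0.3 dx -0.0192 dz 0.0409
0.4 dx -0.0282 dz 0.0531
0.5 dx -0.0384 dz 0.0643
0.6 dx -0.0496 dz 0.0744
0.7 dx -0.0618 dz 0.0833
0.8 dx -0.0748 dz 0.091
0.845 dx -0.0809 dz 0.094
```

The bar is gripped (11.3 mm wide, 20 N). I lift along the arc about the hinge.

Request:
play_rows(
  targets=[
    [0,-0.004,0,0,0],
    [0,-0.005,-0.0143,0,0],
    [0,-0.0064,-0.0136,0,0],
    [0,0,0,0,0],
  ],
  force=25,
)

```text
time: 7.62
ee_pos: [0.5727, 0.1202, 0.1765]
tcp_rot: [0.747, 0.665, 0.002, 0.001]
contact_force: [5.4, -1.1, -1.7]
width: 0.0111
grip_force: 25.0
```

```bash
python3 -c "
from b import *
st()"
```

```text
t 7.625 box [0.0318 0.0034] z 0.1765 y_tool yaw -0.1166 zt [ 0.004  0.    -1.   ] F [ 5.4 -1.1 -1.7] w 0.0111 24.98700588941574 q [ 0.19  0.36  1.6  -0.    1.18  0.3 ]
```

Request:
play_rows(
  targets=[
    [0,-0.0078,-0.013,0,0],
    [0,-0.009,-0.0122,0,0],
    [0,-0.0102,-0.0112,0,0],
    [0,-0.0112,-0.0101,0,0],
    [0,-0.0122,-0.0089,0,0],
  ],
)

```text
time: 8.25
ee_pos: [0.5252, 0.1254, 0.2328]
tcp_rot: [0.747, 0.665, 0.004, 0.004]
contact_force: [9.2, -3.5, 4.4]
width: 0.0112
grip_force: 25.0
```

Request:
play_rows(
  targets=[
    [0,-0.0065,-0.004,0,0],
    [0,-0.0065,-0.0037,0,0],
    [0,-0.006,-0.003,0,0],
    [0,0,0,0,0],
    [0,0,0,0,0],
  ],
)

```text
time: 8.88
ee_pos: [0.5066, 0.1275, 0.2441]
tcp_rot: [0.747, 0.665, 0.004, 0.004]
contact_force: [7.7, -4.2, 8.0]
width: 0.0117
grip_force: 25.0
```

```bash
python3 - <<'E'
from b import *
import cv2
s,M,b=st()
dx=b[0]-.0431;dz=s["ee_pos"][2]-.1477
print("angle from arc",np.arctan2(.043+dz,.145+dx)-.2883,"r",np.hypot(.043+dz,.145+dx))
ims=[]
for n in("scene","top"):
    c=ctrl.capture(n);np.savez(n+"2.npz",**c);ims.append(c["pixels"][:,:,::-1])
a=cv2.resize(ims[0][220:390,285:475],None,fx=3.5,fy=3.5,interpolation=cv2.INTER_CUBIC);cv2.imwrite("pics/sc2.png",a)
a=cv2.resize(ims[1][170:290,175:335],None,fx=5,fy=5,interpolation=cv2.INTER_CUBIC);cv2.imwrite("pics/tc2.png",a)
E
```

```text
t 8.875 box [-0.0347  0.003 ] z 0.2441 y_tool yaw -0.1166 zt [ 0.012 -0.001 -1.   ] F [ 7.7 -4.2  8. ] w 0.0117 25.024905502796173 q [ 0.23  0.21  1.64 -0.    1.28  0.34]
angle from arc 0.8333835742653886 r 0.15476546146545644
```

View pics/sc2.png

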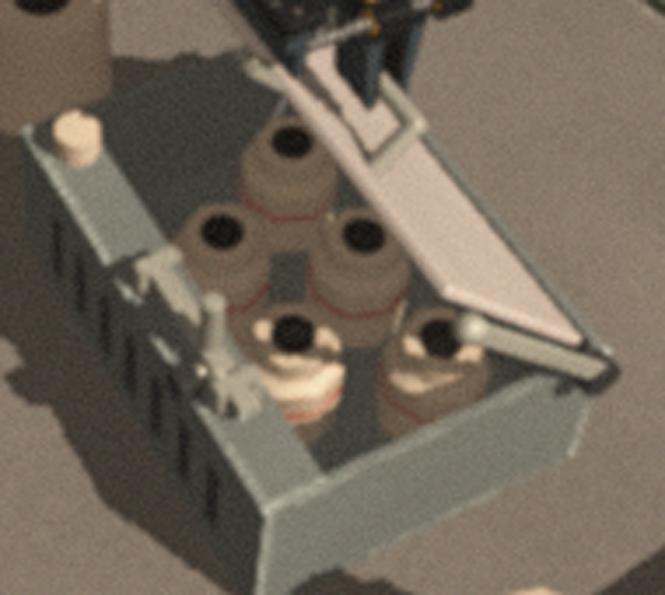

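View pics/tc2.png

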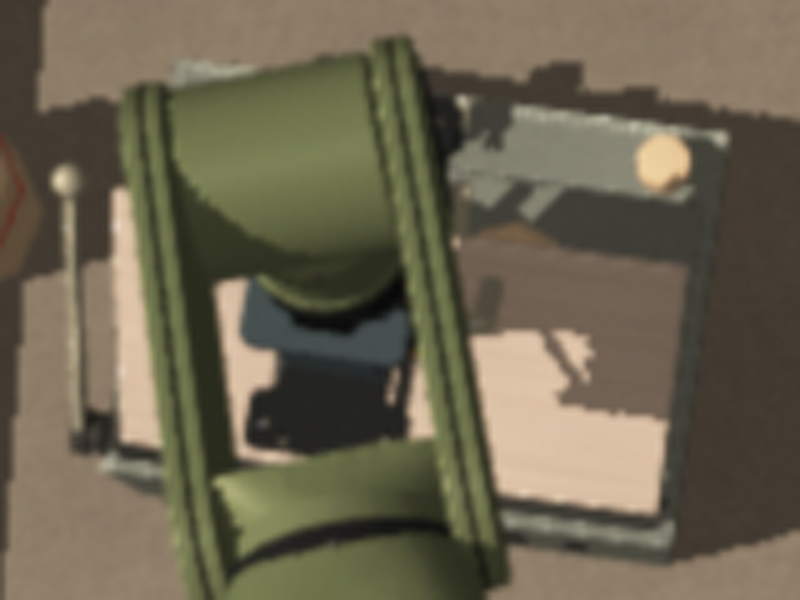

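The flap is raised: its far-left corner shows at scene (448,291) and top (112,190). I triangulate it against the ball.

```bash
python3 - <<'E'
from b import *
T,S=load("top2"),load("scene2")
tp=lambda p:np.array(p)/5+[174.6,169.6]
sp=lambda p:np.array(p)/3.5+[284.64,219.64]
for nm,a,bb in(("corner",(112,190),(448,291)),("ball",(66,180),(467,326))):
    X,g=tri(T,tp(a),S,sp(bb));v=R.T@(X[:2]-t);d=np.array([v[0]+.1025,X[2]-.12])
    print(nm,v.round(4),X[2].round(4),"gap",round(g,4),"r",np.hypot(*d).round(4),"ang",np.arctan2(d[1],d[0]).round(4))
# ray of corner intersect plane box y=.15(+.0025)
for p in((448,291),(442,291),(452,289)):
    o,d=ray(S,sp(p));ob=R.T@(o[:2]-t);db=R.T@d[:2];k=(.1525-ob[1])/db[1];x=ob[0]+k*db[0]+.1025;z=o[2]+k*d[2]-.12
    print(p,"r",np.hypot(x,z).round(4),"ang",np.arctan2(z,x).round(4))
st()
E
```

```text
corner [0.0098 0.1496] 0.2501 gap 0.0016 r 0.1719 ang 0.8589
ball [0.0125 0.1732] 0.2499 gap 0.0007 r 0.1734 ang 0.8462
(448, 291) r 0.1762 ang 0.8676
(442, 291) r 0.1808 ang 0.8594
(452, 289) r 0.1748 ang 0.8792
t 8.975 box [-0.0347  0.003 ] z 0.2441 y_tool yaw -0.1166 zt [ 0.012 -0.001 -1.   ] F [ 7.  -3.6  8.5] w 0.0113 25.025235414505005 q [ 0.23  0.21  1.64 -0.    1.28  0.34]
```

The flap is at about 0.82-0.83 against the arm's 0.846, which is inside the tolerance. I nudge it by about 0.015 and settle.

Request:
play_rows(
  targets=[
    [0,-0.0025,-0.0005,0,0],
    [0,0,0,0,0],
    [0,0,0,0,0],
    [0,0,0,0,0],
    [0,0,0,0,0],
  ],
)

```text
time: 9.6
ee_pos: [0.5047, 0.1277, 0.245]
tcp_rot: [0.747, 0.665, 0.004, 0.005]
contact_force: [8.9, -4.3, 9.3]
width: 0.0118
grip_force: 25.0
```

```bash
python3 - <<'E'
from b import *
s,M,b=st()
x=.145+b[0]-.0431;z=.043+s["ee_pos"][2]-.1477
print(np.arctan2(z,x)-.2883,np.arccos(x/.1512)-.2883)
ctrl.close_job()
E
```

```text
t 9.6 box [-0.0366  0.003 ] z 0.245 y_tool yaw -0.1167 zt [ 0.013 -0.001 -1.   ] F [ 8.9 -4.3  9.3] w 0.0118 25.02785325050354 q [ 0.23  0.21  1.64 -0.    1.28  0.35]
0.8468866615117869 0.8359545916474258
the job is handed in; nothing more can be done
```

I handed the job in at 9.6 s: the bolt is pushed to its open stop, and the gripper holds the flap still at about 0.84 rad against the setting arm's measured 0.846 rad; no verdict was returned.

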